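Point-check the contact keys of a relay test set and hold the failed contact's key

TASK

Do the point-and-check along the row of seven lit keys on the relay test set: starting at the end beside the red and black coil terminals, run your closed fingertips along the row a finger's breadth (about 12 mm) above the keys, pointing at every key in turn to the far end without pressing any green one. Then gently press the one key that shines red, the failed contact, fully down and finish while holding it down, so that its retest keeps running. Nothing is to be gripped or lifted; leave the loose things on the set and the bench where they are.

Things in the scene. Friction and masses are not known exactly. Their poses are not given: they have to be found in the camera images.
- tester: relay contact test set: a fixed grey case 340 x 440 mm, its light-grey panel facing up, 92 mm above the origin. Origin at the centre of its underside; +y to its left, z up, yaw varies. Seven keys in a row along its y at x = -70 mm, 42 mm apart. Behind the row two panel meters (8 mm high), a knob (18 mm), and 190 mm behind slot6 a plugged-in relay (94 mm)
- coil_terminals (a point): midway between the tops of the red and black coil terminals, two posts 36 mm apart and 20 mm above the panel, just beyond the slot0 end of the row, 61 mm from slot0
- slot0 (a point): key place 0 of the row: the centre of the top face of the unpressed key there, 12 mm above the panel; the first place, at the end beside the coil terminals
- slot1 (a point): key place 1 of the row: the centre of the top face of the unpressed key there, 12 mm above the panel
- slot2 (a point): key place 2 of the row: the centre of the top face of the unpressed key there, 12 mm above the panel
- slot3 (a point): key place 3 of the row: the centre of the top face of the unpressed key there, 12 mm above the panel
- slot4 (a point): key place 4 of the row: the centre of the top face of the unpressed key there, 12 mm above the panel
- slot5 (a point): key place 5 of the row: the centre of the top face of the unpressed key there, 12 mm above the panel
- slot6 (a point): key place 6 of the row: the centre of the top face of the unpressed key there, 12 mm above the panel; the last place
- unit_red: the one key that shines red (failed contact), at any of the seven places: a fixed black bezel of 30 mm diameter, 3 mm high, with a round red cap of 22 mm diameter whose top stands 12 mm above the panel. Origin on the panel under the centre of the key, z up
- key_red (a joint): travel of the red cap, m: 0 released, 0.005 fully down; it springs back; about 1.2 N to start and 4.2 N fully down
- key_g1 (a joint): travel of one of the six green caps (good contacts; same size and spring as the red one), m: 0 released, 0.005 fully down
- key_g2 (a joint): travel of one of the six green caps (good contacts; same size and spring as the red one), m: 0 released, 0.005 fully down
- key_g3 (a joint): travel of one of the six green caps (good contacts; same size and spring as the red one), m: 0 released, 0.005 fully down
- key_g4 (a joint): travel of one of the six green caps (good contacts; same size and spring as the red one), m: 0 released, 0.005 fully down
- key_g5 (a joint): travel of one of the six green caps (good contacts; same size and spring as the red one), m: 0 released, 0.005 fully down
- key_g6 (a joint): travel of one of the six green caps (good contacts; same size and spring as the red one), m: 0 released, 0.005 fully down
- relay_spare: bystander: small loose relay in a clear case, 28 x 36 x 55 mm high, standing on the rear of the panel; origin under its centre
- gauge: bystander: loose steel feeler gauge, 95 x 14 x 11 mm, lying on the panel between the row and the robot, about 65 mm from the row; origin under its centre, long along its y
- plug: bystander: loose red two-pin shorting plug, 36 x 18 x 14 mm, lying on the panel between the row and the robot, about 68 mm from the row; origin under its centre
- relay_old: bystander: loose relay in a clear case, 62 x 50 x 80 mm high, on the bench left of the set; origin under its centre
- multimeter: bystander: loose yellow multimeter, 180 x 85 x 45 mm high, lying on the bench right of the set; origin under its centre
- screwdriver: bystander: loose screwdriver 190 mm long lying on the bench left of the set
- cleaner: bystander: loose spray can, 52 mm diameter, 150 mm high, standing on the bench right of the set; origin under its centre

How it is judged (in metres and radians):
On the way, in this order (a step that is already met when the one before it is completed fails the run):
1. the fingertips point at the first key of the row from close above (horizontal distance between the grasp point and slot0 below 0.018 m and z of the grasp point in the frame of slot0 below 0.046 m), for 0.1 s.
2. the fingertips point at the second key of the row from close above (horizontal distance between the grasp point and slot1 below 0.018 m and z of the grasp point in the frame of slot1 below 0.046 m), for 0.1 s.
3. the fingertips point at the third key of the row from close above (horizontal distance between the grasp point and slot2 below 0.018 m and z of the grasp point in the frame of slot2 below 0.046 m), for 0.1 s.
4. the fingertips point at the fourth key of the row from close above (horizontal distance between the grasp point and slot3 below 0.018 m and z of the grasp point in the frame of slot3 below 0.046 m), for 0.1 s.
5. the fingertips point at the fifth key of the row from close above (horizontal distance between the grasp point and slot4 below 0.018 m and z of the grasp point in the frame of slot4 below 0.046 m), for 0.1 s.
6. the fingertips point at the sixth key of the row from close above (horizontal distance between the grasp point and slot5 below 0.018 m and z of the grasp point in the frame of slot5 below 0.046 m), for 0.1 s.
7. the fingertips point at the seventh key of the row from close above (horizontal distance between the grasp point and slot6 below 0.018 m and z of the grasp point in the frame of slot6 below 0.046 m), for 0.1 s.
8. the red key is pressed fully down by the fingers (value of joint key_red above 0.0042 m and contact force between the fingers and unit_red above 0.5 N), for 0.2 s.
At the end, for the whole second after the job is handed in: All seven keys pointed at in order (within 18 mm sideways, at most about 25 mm above, 0.1 s each); then the red key is held at least 4.2 of its 5 mm down by the fingers with 0.5 to 30 N, all green keys are up (within 1 mm), and every loose thing is within 15 mm of its start (all of step 8 and contact force between the fingers and unit_red below 30 N and value of joint each of key_g1, key_g2, key_g3, key_g4, key_g5, key_g6 below 0.001 m and distance of each of relay_spare, gauge, plug, relay_old, multimeter, screwdriver, cleaner from where it was at the start of the episode below 0.015 m); the arm keeps its last pose, push and grip.
It fails at once if a green key is pressed (value of joint any of key_g1, key_g2, key_g3, key_g4, key_g5, key_g6 above 0.0025 m).
It fails at once if one of the loose things is lifted, carried or pushed away (distance of any of relay_spare, gauge, plug, relay_old, multimeter, screwdriver, cleaner from where it was at the start of the episode above 0.02 m).
It fails at once if the robot bears hard on the key or on the test set (over 40 N) (contact force between the fingers and unit_red above 40 N or contact force between any of the arm, the fingers and tester above 40 N).
It also fails if it takes over 40 s, if anything falls off the work surface, if the arm or the gripper's body presses on something with over 40 N, if the wrist force passes 120 N, or if a joint passes its speed limit or range.

ROBOT

A 6-joint arm with a two-finger parallel gripper is mounted at the origin on the work surface. World frame = base frame: x ahead of the robot, y to its left, z up, the work surface at z = 0. Lengths are in m, angles in degrees, forces in N, time in s.
With the tool pointing down it reaches from about 0.3 to 1 m from the base axis. Payload 5.1 kg.
Tool frame: the origin (TCP) lies on the mounting face of the last link; the fingertips stand arm.tip_extent ahead of it and the grasp point (between the pads) lies 171 mm ahead of it (arm.tip_extent is the distance from the TCP to the fingertips, in m); z points along the fingers, x is the direction in which the jaws open and shut, and the axes are right-handed (so a half turn about z gives the same grasp; the last joint's range is limited). The gripper opens to 95 mm and grips with 3 to 60 N. Pads are 20 mm wide; open, the fingers measure 119 mm over their backs; the gripper's body (75 mm by 180 mm) begins 59 mm behind the grasp point.
Start: joints at [-68.904, 7.093, 94.555, -0, 78.352, -4.733], TCP at [0.283, -0.585, 0.405] pointing down, gripper open.
Joint ranges: [-149.61, 149.61], [-58.7, 133.49], [1.44, 155.28], [-77.14, 257.14], [18.33, 153.61], [-166.67, 166.67]. Speed limits (degrees/s): [147.25, 147.25, 180, 180, 180, 180].

INTERFACE

Orientations are given as a 3x3 rotation matrix whose columns are the frame's x, y, z axes.
In Python, from rig import readout, vision, order, arm gives the robot as it stands.
- The arm moves only by the tool servo_tool, never from a script. Its argument "plan" is a list that holds one entry, the list of rows, each a list of 7 numbers: the closure, from -1 (fully open) to 1 (shut), so that 0 is half open, then the shift along the tool's x, y, z in cm, then the turn, a rotation vector about the tool's x, y, z in rad. In form: [[[jaw, x, y, z, rx, ry, rz], ...]]. A call has 1 to 20 rows; each row shifts and turns the pose as measured when the row begins, along the tool's axes as they then stand; what a row does not reach is not made up. A row lasts 1/12 s, in which the tool goes at most 41.7 mm and 7.16 degrees, less where a joint would pass 70% of its speed; a pose out of reach is approached as far as the arm can. A call is refused whole if a number of a shift passes 4.17 or a number of a turn 0.125, either way. A call with a gripper value outside its range is refused whole. The fingers move at their own pace and stop on an object; the grip force is fixed at half the most. Time passes only in rows, so rows that do not move let the fingers close. It gives the time, the measured TCP pose, the force and the opening at its end, in the units of the state.
- readout.observe(): the state, without advancing time (a new reading comes with each control period).
- vision.read_camera(name): name is "side" or "top" or "wrist"; returns a dict with "image" (420x560x3 uint8, blue, green, red), "depth" (420x560 float32, m along the optical axis (not along the pixel's ray), 0 where there is no reading), "vfov" (degrees; the focal length in pixels is half the picture's height over the tangent of half this angle, whatever the lens; pixels are square), "cx", "cy" (the principal point, pixels), "extrinsics" (4x4, takes a point from camera to world coordinates); the wrist camera has in their place "T_tool_cam" (4x4, takes a point from camera to tool coordinates, whose origin is the TCP and whose axes are the tool frame's). Camera axes: x right, y down, z forward; pixel columns grow to the right and rows downward; lengths in m; the calibration is good to about 2 mm. A picture is of the moment at which its call begins: read the wrist's pose just before it.
- order.job_done(): hands the job in, once; it reports no verdict.
The state is a dict: "time_s": time; "joints": joint angles; "dq": joint speeds; "effort": joint torques, N m; "ee_pos": TCP position; "orientation": TCP orientation; "ft_force": force on the tool from outside, world axes, zero at the start; "wrist_torque": the same for the moment, N m; "finger_gap": finger opening in m.
Only numpy, scipy, OpenCV 4.12 (cv2) and the standard library are available. Lean on these libraries where they do the work, as an engineer would, in place of code of your own. Each camera call takes 0.05 s, during which the arm holds its last target. There are 200 camera calls.

## Working session

There is one attempt and no reset: what is moved stays moved. The work goes in short steps, Python scripts to look and compute and a tool call to move; the robot and the scene stay as the last step left them, time stands still between calls to the robot, and variables do not carry over. Pictures are saved under pics/ and viewed, about 8 in all and at most 12, crops included, and the job is handed in when it is done.

Besides the shell and the picture viewer there is one more tool, called after "Request:" as name([rows], argument=value, ...), one row to a line, values as JSON. servo_tool: Moves the arm, as the interface text tells. Its arguments: {"type":"object","properties":{"plan":{"type":"array","items":{"type":"array","items":{"type":"array","items":{"type":"number"}}}}},"required":["plan"]}

```bash
mkdir -p pics && ls && python3 - <<'E'
from rig import readout, vision, order, arm
import cv2, numpy as np
s=readout.observe(); print(s); print([a for a in dir(arm) if a[0]!='_'], arm.tip_extent)
for n in("top","side"):
    c=vision.read_camera(n); cv2.imwrite(f"pics/{n}0.png",c["image"]); print(n,c["vfov"],c["cx"],c["cy"],c["extrinsics"].round(3).tolist())
E
```

```text
pics
{'time_s': 0.0, 'joints': array([-6.89018838e+01,  7.13076773e+00,  9.46344953e+01, -2.14073715e-03,
        7.83542433e+01, -4.72996335e+00]), 'dq': array([ 0.06199867, -0.04022685,  0.01132878,  0.06505649, -0.04588872,
       -0.03632321]), 'effort': array([-1.16834879e-03, -4.17604816e+01, -3.59939003e+01,  7.72815524e-02,
        4.92730632e-02, -1.81969822e-04]), 'ee_pos': array([ 0.28308856, -0.58482045,  0.40351322]), 'orientation': array([[ 4.35678283e-01, -9.00102115e-01, -7.84950085e-04],
       [-9.00100050e-01, -4.35678969e-01,  1.93278592e-03],
       [-2.08169093e-03, -1.35539237e-04, -9.99997824e-01]]), 'ft_force': array([-0.79230302, -0.06040202, -0.63836125]), 'wrist_torque': array([ 0.00783569,  0.02462906, -0.01865864]), 'finger_gap': 0.095046206168152}
['PlanningError', 'tip_extent'] 0.1901
top 53.53352198215102 280.24253741789437 208.26846828495238 [[0.012, -0.984, 0.18, 0.378], [-1.0, -0.015, -0.016, -0.012], [0.019, -0.179, -0.984, 1.111], [0.0, 0.0, 0.0, 1.0]]
side 54.92091475471411 283.3857831441288 209.52626643614212 [[-0.892, -0.321, 0.317, 0.212], [-0.451, 0.661, -0.6, 0.682], [-0.017, -0.678, -0.735, 0.932], [0.0, 0.0, 0.0, 1.0]]
```

View pics/top0.png

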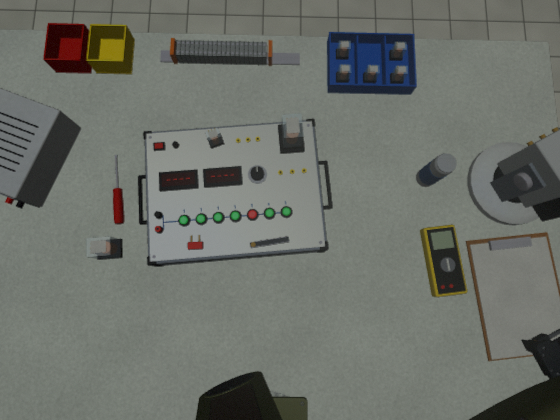

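View pics/side0.png

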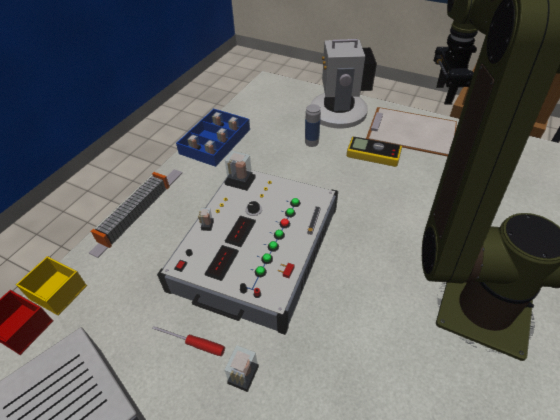

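The top view shows the coil terminals at about (158,222), at the left end of the row. The keys run from (184,220) to (287,212), and the red one is fifth, slot4, at (252,215). The side view agrees: terminals at (250,290), red key at (284,223). Next I'll triangulate the caps from both views.

```bash
cat > h.py <<'E'
from rig import readout, vision, order, arm
import cv2, numpy as np
def rays(c,uv,T):
    f=c["image"].shape[0]/2/np.tan(np.radians(c["vfov"])/2)
    d=np.c_[(uv[:,0]-c["cx"])/f,(uv[:,1]-c["cy"])/f,np.ones(len(uv))]
    return T[:3,3],d@T[:3,:3].T
def plane(o,d,z): return o+d*((z-o[2])/d[:,2])[:,None]
def blobs(img,lo=25,hi=400):
    h=cv2.cvtColor(img,cv2.COLOR_BGR2HSV); out=[]
    for name,m in(("g",cv2.inRange(h,(45,120,60),(80,255,255))),("r",cv2.inRange(h,(0,150,90),(8,255,255))|cv2.inRange(h,(172,150,90),(180,255,255)))):
        n,_,st,ce=cv2.connectedComponentsWithStats(m)
        out+=[(name,*ce[i],st[i,4]) for i in range(1,n) if lo<st[i,4]<hi]
    return out
def meet(o1,d1,o2,d2):
    A=np.c_[d1,-d2]; t=np.linalg.lstsq(A,o2-o1,rcond=None)[0]
    p,q=o1+t[0]*d1,o2+t[1]*d2; return (p+q)/2,np.linalg.norm(p-q)
E
python3 - <<'E'
from h import *
P={}
for n in("top","side"):
    c=vision.read_camera(n); b=blobs(c["image"])
    g=[x for x in b if x[0]=="g"]
    mu=np.array([x[1:3] for x in g]).mean(0)
    r=min([x for x in b if x[0]=="r"],key=lambda x:np.hypot(*(np.array(x[1:3])-mu)))
    ks=sorted(g+[r],key=lambda x:x[1])
    print(n,[(k[0],round(k[1],1),round(k[2],1),k[3]) for k in ks])
    P[n]=rays(c,np.array([k[1:3] for k in ks]),c["extrinsics"])
if len(P["top"][1])==len(P["side"][1])==7:
    M=[meet(P["top"][0],a,P["side"][0],b) for a,b in zip(P["top"][1],P["side"][1])]
    print(np.array([np.r_[m[0],m[1]] for m in M]).round(4))
for n in P: print(n,plane(*P[n],.102).round(4).tolist())
E
```

```text
top [('g', np.float64(183.1), np.float64(219.4), np.int32(65)), ('g', np.float64(200.2), np.float64(218.2), np.int32(65)), ('g', np.float64(217.6), np.float64(216.6), np.int32(65)), ('g', np.float64(234.8), np.float64(215.1), np.int32(66)), ('r', np.float64(252.0), np.float64(214.0), np.int32(41)), ('g', np.float64(269.0), np.float64(212.4), np.int32(62)), ('g', np.float64(286.0), np.float64(210.9), np.int32(62))]
side [('g', np.float64(260.0), np.float64(270.2), np.int32(61)), ('g', np.float64(266.5), np.float64(257.3), np.int32(56)), ('g', np.float64(272.7), np.float64(244.8), np.int32(53)), ('g', np.float64(278.7), np.float64(233.1), np.int32(49)), ('r', np.float64(284.3), np.float64(221.9), np.int32(43)), ('g', np.float64(289.7), np.float64(211.2), np.int32(43)), ('g', np.float64(294.9), np.float64(201.1), np.int32(41))]
[[ 5.317e-01  2.088e-01  9.860e-02  0.000e+00]
 [ 5.356e-01  1.672e-01  9.850e-02  4.000e-04]
 [ 5.402e-01  1.248e-01  9.830e-02  6.000e-04]
 [ 5.446e-01  8.270e-02  9.780e-02  1.000e-04]
 [ 5.485e-01  4.080e-02  9.780e-02  1.000e-03]
 [ 5.529e-01 -1.100e-03  9.780e-02  6.000e-04]
 [ 5.571e-01 -4.310e-02  9.710e-02  4.000e-04]]
top [[0.5312, 0.208, 0.102], [0.5349, 0.1665, 0.102], [0.5393, 0.1242, 0.102], [0.5439, 0.0823, 0.102], [0.5472, 0.0404, 0.102], [0.5519, -0.0012, 0.102], [0.5561, -0.043, 0.102]]
side [[0.5304, 0.2107, 0.102], [0.5345, 0.1694, 0.102], [0.5391, 0.1274, 0.102], [0.543, 0.0857, 0.102], [0.5473, 0.0441, 0.102], [0.5515, 0.0024, 0.102], [0.5553, -0.0388, 0.102]]
```

Both views agree to within 1 mm: slot0 is near (0.531, 0.208), slot6 near (0.556, -0.043), and the pitch is 42 mm. I'll close the jaws, turn about 20° to line up with the row, and move toward slot0 at the current height.

Request:
servo_tool([
  [[1,0,0,0,0,0,0.07],[1,0,0,0,0,0,0.07],[1,0,0,0,0,0,0.07],[1,0,0,0,0,0,0.07],[1,0,0,0,0,0,0.07],[1,-3.3,-1.4,0,0,0,0],[1,-3.3,-1.4,0,0,0,0],[1,-3.3,-1.4,0,0,0,0],[1,-3.3,-1.4,0,0,0,0],[1,-3.3,-1.4,0,0,0,0],[1,-3.3,-1.4,0,0,0,0],[1,-3.3,-1.4,0,0,0,0],[1,-3.3,-1.4,0,0,0,0],[1,-3.3,-1.4,0,0,0,0],[1,-3.3,-1.4,0,0,0,0],[1,-3.3,-1.4,0,0,0,0],[1,-3.3,-1.4,0,0,0,0],[1,0,0,0,0,0,0],[1,0,0,0,0,0,0]],
])

```text
time_s: 1.78
ee_pos: [0.4208, -0.1584, 0.3993]
orientation: [[0.078, -0.997, -0.002], [-0.997, -0.078, 0.008], [-0.008, 0.001, -1.0]]
ft_force: [-0.1, -1.0, 0.8]
finger_gap: 0.0003
```

Request:
servo_tool([
  [[1,-2.9,-1.75,-0.1,0,0,0],[1,-2.9,-1.75,-0.1,0,0,0],[1,-2.9,-1.75,-0.1,0,0,0],[1,-2.9,-1.75,-0.1,0,0,0],[1,-2.9,-1.75,-0.1,0,0,0],[1,-2.9,-1.75,-0.1,0,0,0],[1,-2.9,-1.75,-0.1,0,0,0],[1,-2.9,-1.75,-0.1,0,0,0],[1,0,0,0,0,0,0],[1,0,0,0,0,0,0]],
])

```text
time_s: 2.62
ee_pos: [0.55, 0.0832, 0.4074]
orientation: [[0.061, -0.998, -0.002], [-0.998, -0.061, 0.004], [-0.004, 0.002, -1.0]]
ft_force: [-0.5, -1.1, -0.7]
finger_gap: 0.0003
```

```bash
python3 - <<'E'
from h import *
s=readout.observe(); c=vision.read_camera("wrist"); cv2.imwrite("pics/w1.png",c["image"])
T=np.eye(4);T[:3,:3]=s["orientation"];T[:3,3]=s["ee_pos"]; T=T@c["T_tool_cam"]
print(s["ee_pos"],c["T_tool_cam"].round(3).tolist(),c["vfov"])
b=blobs(c["image"],60,6000); uv=np.array([x[1:3] for x in b]); P=plane(*rays(c,uv,T),.104)
for x,p in zip(b,P): print(x[0],np.round(x[1:],1),p.round(4), c["depth"][int(x[2]),int(x[1])])
np.savez("w1.npz",uv=uv,P=P,o=T[:3,3],d=rays(c,uv,T)[1])
E
```

```text
[0.54998172 0.08320301 0.40735923] [[1.0, 0.0, 0.0, -0.001], [-0.0, 0.969, 0.249, -0.07], [-0.0, -0.249, 0.969, 0.02], [0.0, 0.0, 0.0, 1.0]] 58.41321693686369
g [444.3 211.4 652. ] [ 0.557  -0.0403  0.104 ] 0.29262677
g [390.9 213.5 640. ] [0.5529 0.0007 0.104 ] 0.2927789
g [284.4 217.8 629. ] [0.5442 0.083  0.104 ] 0.29313534
g [231.2 219.7 619. ] [0.5401 0.1244 0.104 ] 0.29256132
g [178.4 221.5 601. ] [0.5361 0.1656 0.104 ] 0.29435527
g [125.6 223.4 581. ] [0.5319 0.207  0.104 ] 0.29358453
r [337.9 216.  609. ] [0.5482 0.0416 0.104 ] 0.29285908
r [ 46.8 251.7 172. ] [0.5044 0.2711 0.104 ] 0.29153374
r [155.  292.4 125. ] [0.4742 0.1854 0.104 ] 0.3068356
```

View pics/w1.png

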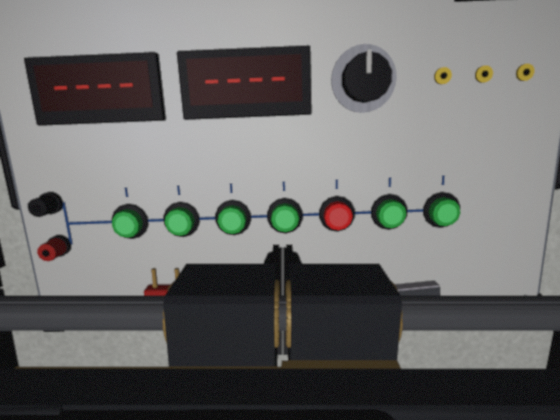

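```bash
python3 - <<'E'
from h import *
s=readout.observe(); c=vision.read_camera("wrist")
T=np.eye(4);T[:3,:3]=s["orientation"];T[:3,3]=s["ee_pos"]; T=T@c["T_tool_cam"]
b=sorted(blobs(c["image"],400,6000),key=lambda x:x[1]); uv=np.array([x[1:3] for x in b]); o,d=rays(c,uv,T)
z=np.array([np.median(c["depth"][int(v)-3:int(v)+4,int(u)-3:int(u)+4]) for u,v in uv])
print((o+d*z[:,None]).round(4))
E
```

```text
[[ 0.5318  0.2071  0.1038]
 [ 0.5361  0.1657  0.104 ]
 [ 0.5401  0.1244  0.1039]
 [ 0.5442  0.0831  0.1041]
 [ 0.5483  0.0417  0.1043]
 [ 0.5529  0.0007  0.1038]
 [ 0.5571 -0.0402  0.1038]]
```

The wrist view shows the whole row: terminals at about (50,225), slot0 at (126,223), the red key fifth at (338,216), and slot6 at (444,211). The key tops stand at z ≈ 0.104, which matches the text. Next I go over slot0 and descend most of the way.

Request:
servo_tool([
  [[1,-2.5,0.2,0,0,0,0.02],[1,-2.5,0.2,0,0,0,0.02],[1,-2.5,0.2,0,0,0,0],[1,-2.5,0.2,0,0,0,0],[1,-2.5,0.2,0,0,0,0],[1,0,0,0,0,0,0],[1,0,0,2,0,0,0],[1,0,0,2,0,0,0],[1,0,0,2,0,0,0],[1,0,0,1,0,0,0],[1,0,0,0,0,0,0]],
])

```text
time_s: 3.63
ee_pos: [0.5368, 0.1923, 0.3375]
orientation: [[-0.009, -1.0, 0.003], [-1.0, 0.009, 0.0], [-0.0, -0.003, -1.0]]
ft_force: [-1.0, 0.3, 0.3]
finger_gap: 0.0004
```

Request:
servo_tool([
  [[1,-0.8,0.25,0,0,0,-0.055],[1,-0.8,0.25,0,0,0,-0.055],[1,0,0,1,0,0,0],[1,0,0,1,0,0,0],[1,0,0,0,0,0,0]],
])

```text
time_s: 4.05
ee_pos: [0.5328, 0.203, 0.3185]
orientation: [[0.096, -0.995, 0.005], [-0.995, -0.096, -0.001], [0.001, -0.005, -1.0]]
ft_force: [-0.5, 0.3, -0.1]
finger_gap: 0.0003
```

Request:
servo_tool([
  [[1,-0.5,0,0.6,0,0,0],[1,0,0,0.5,0,0,0],[1,0,0,0,0,0,0],[1,0,0,0,0,0,0]],
])

```text
time_s: 4.38
ee_pos: [0.5328, 0.207, 0.3059]
orientation: [[0.092, -0.996, 0.005], [-0.996, -0.092, -0.001], [0.002, -0.005, -1.0]]
ft_force: [0.2, 1.6, -0.4]
finger_gap: 0.0004
```

Request:
servo_tool([
  [[1,2.1,0,0,0,0,0],[1,2.1,0,0,0,0,0],[1,0,0,0,0,0,0],[1,0,0,0,0,0,0],[1,0,0,0,0,0,0]],
])

```text
time_s: 4.8
ee_pos: [0.5371, 0.1648, 0.3066]
orientation: [[0.093, -0.996, 0.006], [-0.996, -0.093, -0.001], [0.001, -0.006, -1.0]]
ft_force: [0.5, -0.3, -0.1]
finger_gap: 0.0006
```

Slot1 was reached to within 1 mm. I'll repeat the same step for slots 2 to 4, watching the height.

Request:
servo_tool([
  [[1,2.1,0,0,0,0,0],[1,2.1,0,0,0,0,0],[1,0,0,0,0,0,0],[1,0,0,0,0,0,0],[1,0,0,0,0,0,0],[1,2.1,0,0,0,0,0],[1,2.1,0,0,0,0,0],[1,0,0,0,0,0,0],[1,0,0,0,0,0,0],[1,0,0,0,0,0,0]],
])

```text
time_s: 5.63
ee_pos: [0.5454, 0.0874, 0.3079]
orientation: [[0.102, -0.995, 0.008], [-0.995, -0.102, 0.004], [-0.003, -0.009, -1.0]]
ft_force: [0.3, -0.2, 0.3]
finger_gap: 0.0005
```

Request:
servo_tool([
  [[1,2.1,0,0,0,0,0],[1,2.1,0,0,0,0,0],[1,0,0,0,0,0,0],[1,0,0,0,0,0,0],[1,0,0,0,0,0,0]],
])

```text
time_s: 6.05
ee_pos: [0.5497, 0.0499, 0.3078]
orientation: [[0.108, -0.994, 0.008], [-0.994, -0.108, 0.006], [-0.005, -0.009, -1.0]]
ft_force: [-0.3, 0.3, 0.8]
finger_gap: 0.0006
```

Request:
servo_tool([
  [[1,0.8,0,0,0,0,0],[1,0,0,0,0,0,0],[1,2.2,0,0,0,0,0],[1,2.2,0,0,0,0,0],[1,0,0,0,0,0,0],[1,0,0,0,0,0,0],[1,0,0,0,0,0,0]],
])

```text
time_s: 6.63
ee_pos: [0.5555, 0.0008, 0.3075]
orientation: [[0.114, -0.993, 0.008], [-0.993, -0.114, 0.008], [-0.007, -0.009, -1.0]]
ft_force: [0.4, -0.4, -0.6]
finger_gap: 0.0001
```

Request:
servo_tool([
  [[1,2.2,0,0,0,0,0],[1,2.2,0,0,0,0,0],[1,0,0,0,0,0,0],[1,0,0,0,0,0,0],[1,0,0,0,0,0,0],[1,0,0,0,0,0,0]],
])

```text
time_s: 7.13
ee_pos: [0.5603, -0.0388, 0.307]
orientation: [[0.119, -0.993, 0.008], [-0.993, -0.119, 0.011], [-0.01, -0.009, -1.0]]
ft_force: [-0.7, -0.2, 0.2]
finger_gap: 0.0004
```

Request:
servo_tool([
  [[1,0,0,-0.5,-0.009,0.01,0],[1,-2.05,0.05,0,0,0,0],[1,-2.05,0.05,0,0,0,0],[1,-2.05,0.05,0,0,0,0],[1,-2.05,0.05,0,0,0,0],[1,0,0,0,0,0,0],[1,0,0,0,0,0,0]],
])

```text
time_s: 7.72
ee_pos: [0.5475, 0.0495, 0.3146]
orientation: [[0.123, -0.992, -0.0], [-0.992, -0.123, -0.003], [0.003, 0.001, -1.0]]
ft_force: [0.8, 0.4, -0.2]
finger_gap: 0.0002
```

```bash
python3 - <<'E'
from h import *
s=readout.observe(); c=vision.read_camera("wrist"); cv2.imwrite("pics/w2.png",c["image"])
print(s["ee_pos"].round(4),s["orientation"].round(3).tolist(),(s["ee_pos"]+.1901*s["orientation"][:,2]).round(4))
T=np.eye(4);T[:3,:3]=s["orientation"];T[:3,3]=s["ee_pos"]; T=T@c["T_tool_cam"]
b=sorted(blobs(c["image"],400,9000),key=lambda x:x[1]); uv=np.array([x[1:3] for x in b]); o,d=rays(c,uv,T)
z=np.array([np.median(c["depth"][int(v)-3:int(v)+4,int(u)-3:int(u)+4]) for u,v in uv])
for x,p in zip(b,o+d*z[:,None]): print(x[0],np.round(x[1:],0),p.round(4))
E
```

```text
[0.5475 0.0495 0.3146] [[0.123, -0.992, -0.0], [-0.992, -0.123, -0.003], [0.003, 0.001, -1.0]] [0.5475 0.049  0.1245]
r [  46.  354. 1386.] [0.4706 0.1763 0.1058]
g [  64.  248. 1178.] [0.5359 0.1655 0.1039]
g [ 143.  249. 1195.] [0.5402 0.124  0.1038]
g [ 220.  249. 1086.] [0.5456 0.083  0.1039]
r [302. 248. 669.] [0.5516 0.0394 0.1039]
g [ 374.  251. 1096.] [0.5547 0.0007 0.1041]
g [ 450.  255. 1338.] [ 0.5574 -0.0401  0.1038]
```

Request:
servo_tool([
  [[1,0.7,0,0,0,0,0],[1,0,0,0,0,0,0],[1,0,0,0.8,0,0,0],[1,0,0,0.7,0,0,0],[1,0,0,0,0,0,0],[1,0,0,0,0,0,0]],
])

```text
time_s: 8.27
ee_pos: [0.549, 0.0386, 0.2982]
orientation: [[0.118, -0.993, -0.0], [-0.993, -0.118, -0.004], [0.004, 0.001, -1.0]]
ft_force: [-0.1, 0.2, 0.7]
finger_gap: 0.0004
```

Request:
servo_tool([
  [[1,-0.3,0,0,0,0,0],[1,0,0,0,0,0,0],[1,0,0,0.3,0,0,0],[1,0,0,0,0,0,0],[1,0,0,0,0,0,0]],
])

```text
time_s: 8.68
ee_pos: [0.5487, 0.0415, 0.2946]
orientation: [[0.118, -0.993, -0.001], [-0.993, -0.118, -0.004], [0.004, 0.001, -1.0]]
ft_force: [0.4, 0.2, -0.4]
finger_gap: 0.0004
```

```bash
python3 - <<'E'
from h import *
s=readout.observe(); c=vision.read_camera("wrist"); cv2.imwrite("pics/w3.png",c["image"]); d=vision.read_camera("side")["image"]; cv2.imwrite("pics/s3.png",cv2.resize(d[150:300,200:400],None,fx=4,fy=4))
print((s["ee_pos"]+.1901*s["orientation"][:,2]).round(4),s["ft_force"])
E
```

```text
[0.5485 0.0407 0.1045] [ 0.3617036   0.23671441 -0.36107295]
```

View pics/w3.png

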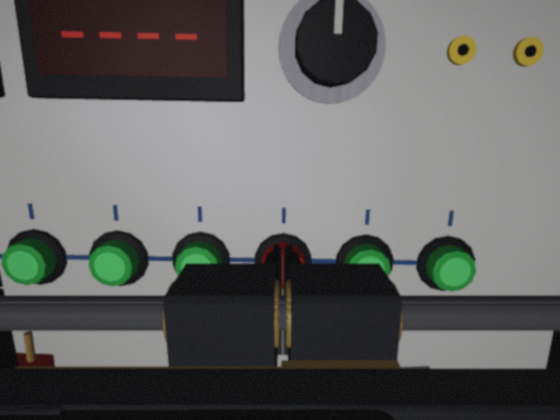

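View pics/s3.png

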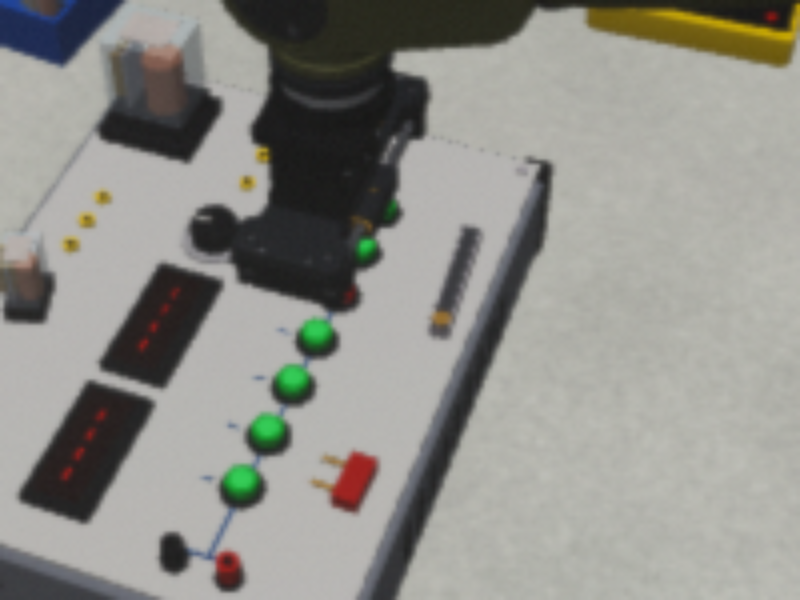

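The closed tips are centred on the red key: wrist view (283,250), side crop (345,295). They sit almost touching the cap, and nothing else has been disturbed. Now I press in small steps and watch the force.

Request:
servo_tool([
  [[1,0,0,0.2,0,0,0],[1,0,0,0,0,0,0],[1,0,0,0,0,0,0]],
])

```text
time_s: 9.03
ee_pos: [0.5487, 0.0415, 0.2933]
orientation: [[0.118, -0.993, -0.001], [-0.993, -0.118, -0.004], [0.004, 0.001, -1.0]]
ft_force: [-1.5, 0.2, 2.6]
finger_gap: 0.0005
```

Request:
servo_tool([
  [[1,0,0,0.2,0,0,0],[1,0,0,0.2,0,0,0],[1,0,0,0,0,0,0],[1,0,0,0,0,0,0],[1,0,0,0,0,0,0]],
])

```text
time_s: 9.45
ee_pos: [0.5489, 0.0415, 0.2904]
orientation: [[0.118, -0.993, -0.001], [-0.993, -0.118, -0.004], [0.004, 0.001, -1.0]]
ft_force: [-1.7, -0.1, 3.7]
finger_gap: 0.0007
```

Request:
servo_tool([
  [[1,0,0,0.2,0,0,0],[1,0,0,0.1,0,0,0]],
])

```text
time_s: 9.62
ee_pos: [0.5492, 0.0415, 0.2892]
orientation: [[0.118, -0.993, -0.001], [-0.993, -0.118, -0.004], [0.004, 0.001, -1.0]]
ft_force: [-5.6, -0.5, 11.0]
finger_gap: 0.0007
```

Request:
servo_tool([
  [[1,0,0,0.05,0,0,0],[1,0,0,0.05,0,0,0],[1,0,0,0.05,0,0,0]],
])

```text
time_s: 9.87
ee_pos: [0.5493, 0.0415, 0.2893]
orientation: [[0.118, -0.993, -0.001], [-0.993, -0.118, -0.004], [0.004, 0.002, -1.0]]
ft_force: [-3.5, -0.1, 6.7]
finger_gap: 0.0004
```

Request:
servo_tool([
  [[1,0,0,0.1,0,0,0],[1,0,0,0.1,0,0,0],[1,0,0,0.1,0,0,0]],
])

```text
time_s: 10.12
ee_pos: [0.5495, 0.0416, 0.2893]
orientation: [[0.118, -0.993, -0.002], [-0.993, -0.118, -0.004], [0.004, 0.003, -1.0]]
ft_force: [-4.0, -0.2, 8.8]
finger_gap: 0.0003
```

```bash
python3 - <<'E'
from h import *
for i in range(8):
    d=vision.read_camera(["side","top","wrist"][i%3])["image"]; s=readout.observe()
    print(round(s["time_s"],2),(s["ee_pos"]+.1901*s["orientation"][:,2]).round(4),s["ft_force"].round(1))
    if i==0: a=d[150:300,200:400]
    if i==1: b=d[100:275,120:353]
cv2.imwrite("pics/end.png",np.vstack([cv2.resize(a,(400,300)),cv2.resize(b,(400,300))]))
E
```

```text
10.17 [0.549  0.0407 0.0992] [-4.9 -0.4  9. ]
10.22 [0.549  0.0408 0.0992] [-4.5 -0.2  9.1]
10.27 [0.549  0.0407 0.0992] [-5.5  0.2  9.3]
10.32 [0.549  0.0408 0.0992] [-4.8  0.1  8.8]
10.37 [0.549  0.0407 0.0992] [-4.5 -0.   8. ]
10.42 [0.549  0.0407 0.0992] [-5.6  0.5  9.1]
10.47 [0.549  0.0408 0.0992] [-4.  -1.1  8.2]
10.52 [0.549  0.0407 0.0992] [-3.8  0.2  8.5]
```

View pics/end.png

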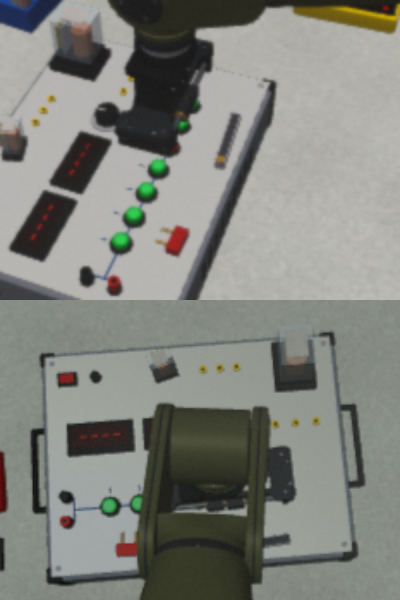

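The final views show the fingers on the red key and the loose items in place. The tip has stopped at z = 0.0992, about 4.8 mm down and against the stop, with a steady 8–9 N, so I'm handing the job in.

```bash
python3 - <<'E'
from rig import order, readout
print(order.job_done()); s=readout.observe(); print(s["time_s"],s["ee_pos"],s["ft_force"])
E
```

```text
the job is handed in; nothing more can be done
None
the job is handed in; nothing more can be done
```

I ran the closed fingertips along all seven keys, starting at the coil-terminal end, about 12–14 mm above the caps. I then pressed the red key (slot4, fifth from the terminals) fully down and handed the job in at about 10.5 s while holding it; no verdict was reported.

**Pointing:** The stops I measured were 1–10 mm sideways from the key centres, inside the 18 mm limit. The worst was slot4, about 9–10 mm short, and I did not measure at slot2.

**Press:** Before hand-in the tip held still at z = 0.0992, about 4.8 mm below the measured cap top (0.104). The vertical force was a steady 8–9 N, more than the 4.2 N of the spring, so the key is on its stop. There was also about 4–5 N of sideways force on the wrist.

**Other keys and loose things:** No contact force appeared during the sweep. In the last pictures the plug, gauge and spare relay on the panel look unmoved. The arm hid some green keys, and the other loose bench items were mostly outside those crops, so I did not check them separately.

**Disagreement:** The side and top cameras put the cap tops at about 0.098 m, while the wrist depth gave 0.104 m. The height at first contact and at the stop agreed with the wrist depth and the text.

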